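# Work the heel press pedal

### The arm

A 7-joint arm with a two-finger parallel gripper is mounted at the origin on the work surface. World frame = base frame: x ahead of the robot, y to its left, z up, the work surface at z = 0. Lengths are in m, angles in rad, forces in N, time in s.
With the tool pointing down it reaches from about 0.4 to 0.85 m from the base axis. Payload 4.5 kg.
Tool frame: the origin (TCP) lies at the very end of the fingers, on their centre line; the grasp point (between the pads) lies 19 mm behind it (r.grip_depth is the z of the grasp point in the tool frame, in m); z points along the fingers, y is the line along which they close (so a half turn about z gives the same grasp; the last joint's range is limited). The gripper opens to 88 mm and grips with 3 to 60 N. Pads are 18 mm wide; open, the fingers measure 123 mm over their backs; the gripper's body (75 mm by 187 mm) begins 45 mm behind the grasp point.
Start: joints at [1.337, 0.689, -0.195, 1.565, 0.157, 0.902, -0.215], TCP at [0.165, -0.603, 0.239] pointing down, gripper open.
Joint ranges: [-3.01, 3.01], [-0.46, 2.08], [-1.47, 1.51], [0.13, 2.56], [-1, 4.14], [0.04, 2.09], [-2.66, 2.66]. Speed limits (rad/s): [2.57, 2.57, 3.14, 3.14, 3.14, 3.14, 3.14].

### API

Orientations are given as a unit quaternion [x, y, z, w].
In Python, from plant import r, snapshot, camera_params gives the robot as it stands (r), with the cameras as plain functions.
- The arm moves only by the tool step_hand, called after ">>>" as a command line: name --pt "numbers of a row" for each row, then --argument value for the rest. Schema: {"type":"object","properties":{"motion":{"type":"array","items":{"type":"array","items":{"type":"number"},"minItems":7,"maxItems":7},"minItems":1,"maxItems":10},"grip_n":{"type":"number"},"only":{"type":"string"},"quiet":{"type":"boolean"},"lines":{"type":"string"}},"required":["motion"],"additionalProperties":false}. motion is a list of rows, 1 to 10 of them, each of 7 numbers: the opening from 0.0 (shut) to 1.0 (fully open), then dx, dy, dz in fractions of the full range, 1 being 75 cm, then a rotation vector rx, ry, rz in normalised numbers (1 is 180 degrees); each row is the pose to reach, as a shift and turn from the pose commanded when the call began, along the tool's axes at that moment; what a row does not reach only later rows make up. A row lasts 1/10 s, in which the tool goes at most 0.05 m and 0.15 rad, less where a joint would pass 70% of its speed; a pose out of reach is approached as far as the arm can. The fingers move at their own pace and stop on an object; grip_n is the grip in N (left out, the last holds). Time passes only in rows, so rows that do not move let the fingers close. The tool returns the time, the measured TCP pose, the force, the opening and the grip force at its end. only (a regular expression) keeps the lines of the reply that match it, lines (a string "A,B") keeps lines A to B, and quiet returns only ok. No shift or turn number may pass 1 either way. Input that does not fit is refused with a message, and nothing moves.
- r.get_state(): the state, without advancing time (a new reading comes with each control period).
- snapshot(name): name is "side" or "top"; returns the picture (480x640x3 uint8, red, green, blue); there is no depth.
- camera_params(name): a dict with "fx", "fy", "cx", "cy" (pixels), "rvec" (rotation vector, rad) and "tvec" (3), from world to camera coordinates, as OpenCV has them. Camera axes: x right, y down, z forward; pixel columns grow to the right and rows downward; lengths in m; the calibration is good to about 2 mm. A picture is of the moment at which its call begins. camera_params takes no time and is no camera call.
- r.finish_job(): hands the job in; it is judged then, once.
The state is a dict: "clock": time; "q": joint angles; "qd": joint speeds; "joint_torque": joint torques, N m; "tool_pos": TCP position; "eef_rot": TCP orientation; "contact_force": force on the tool from outside, world axes, zero at the start; "moment": the same for the moment, N m; "opening": opening from 0.0 (shut) to 1.0 (fully open); "finger_force": force on a finger pad.
Only numpy, scipy, OpenCV 4.12 (cv2) and the standard library are available. Lean on these libraries where they do the work, as an engineer would, in place of code of your own. Each camera call takes 0.05 s, during which the arm holds its last target. There are 200 camera calls.

### The job

Two green heel presses stand on the shoemaker's bench; one has a brown heel block on its anvil. Push that press's yellow pedal down to its stop from above, keep it there for at least a full second so that the ram presses the heel, then let the pedal come all the way up again. Do not press the pedal of the empty press, and leave the heel where it lies.

Things in the scene. Friction and masses are not known exactly. Their poses are not given: they have to be found in the camera images.
- work_tread (a point): top centre of the yellow ribbed tread (60 mm long, 66 mm wide) of the pedal of the press that holds the heel; moves with the pedal. Its x axis, seen from above, points to the hinge (about 90 mm off) and the press's column; y runs along the width. At rest the tread rises away from the hinge by 14 degrees, its middle 89 mm above the bench; at the stop it is about level, the middle 26 mm lower.
- work_pedal (a joint): angle of that pedal: 0 up at rest, growing as it is pressed, 0.30 rad at the stop. A spring returns it; at mid-tread it takes about 5 N to start and 13 N to reach the stop. It drives the ram 22 mm down on to the heel. The press is fixed, base 300 x 130 mm, 210 mm high; its head and ram start over 120 mm from mid-tread, so the space above the tread is free.
- idle_tread (a point): top centre of the tread of the other, empty press: alike in every way (same size, same axes, 210 mm high column 220 mm from this point along x) but with no heel on its anvil
- heel: loose brown heel block with a tan top layer, 76 x 70 x 36 mm, on the pale anvil plate (75 mm above the bench), under the ram of the press to be worked; origin at the middle of its underside

How it is judged:
On the way:
1. the pedal of the press with the heel is down at its stop (0.25 rad or more) and stays there for a second (value of joint work_pedal above 0.25 rad), for 1 s.
At the end, for the whole second after the job is handed in: the worked pedal is up again (below 0.04 rad), the other pedal is up (its tread within 4 mm of its start), and the heel rests on its anvil within 12 mm of where it lay (value of joint work_pedal below 0.04 rad and distance of idle_tread from where it was at the start of the episode below 0.004 m and distance of heel from where it was at the start of the episode below 0.012 m and linear speed of heel below 0.02 m/s); the robot touches nothing.
It fails at once if the pedal of the empty press is pressed (its tread moves over 9 mm) (distance of idle_tread from where it was at the start of the episode above 0.009 m).
It also fails if it takes over 32 s, if anything falls off the work surface, if the arm or the gripper's body presses on something with over 40 N, if the wrist force passes 120 N, or if a joint passes its speed limit or range.

## Working session

There is one attempt and no reset: what is moved stays moved. The work goes in short steps, Python scripts to look and compute and a tool call to move; the robot and the scene stay as the last step left them, time stands still between calls to the robot, and variables do not carry over. Pictures are saved under pics/ and viewed, at most 10 in all, crops included, and the job is handed in when it is done.

```bash
mkdir -p pics
```

Run:
```python
from plant import r, snapshot, camera_params
import cv2
for n in("top","side"):
    cv2.imwrite(f"pics/{n}0.png",snapshot(n)[:,:,::-1]); print(camera_params(n))
s=r.get_state();print(s["clock"],s["tool_pos"],s["eef_rot"])
```

```text
{'fx': 619.4254543624148, 'fy': 619.4254543624148, 'cx': 327.4592989698885, 'cy': 249.83755180531267, 'rvec': array([ 2.16586437, -2.19626003,  0.08249914]), 'tvec': array([0.04649151, 0.52798083, 1.08044791])}
{'fx': 502.76743533091974, 'fy': 502.76743533091974, 'cx': 309.69011178211207, 'cy': 234.25503238013437, 'rvec': array([ 0.93088452, -2.36055602,  1.19896093]), 'tvec': array([0.41182479, 0.29146415, 0.83679756])}
0.1 [ 0.16518831 -0.60219017  0.23800659] [ 9.91041573e-01  1.33551256e-01 -1.73983072e-04 -7.95453119e-04]
```

View pics/top0.png

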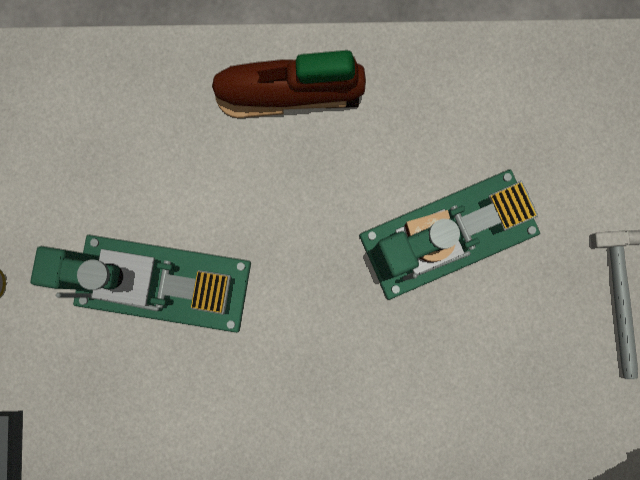

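View pics/side0.png

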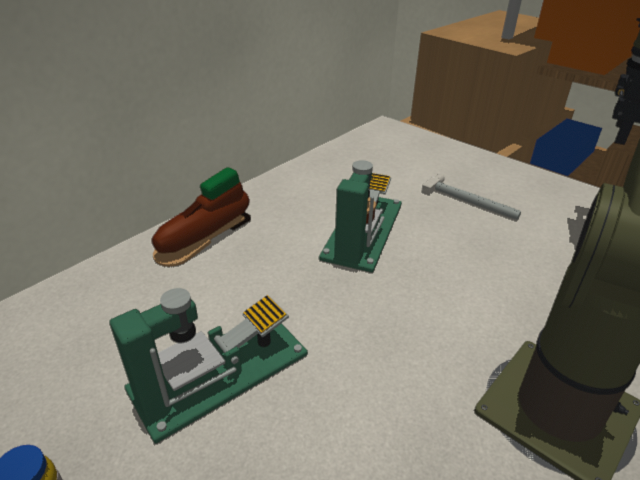

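The top view shows the heel (tan, at about (430,222)) in the right-hand press, whose tread is near (514,205). The empty press's tread is near (210,292). In the side view the work tread is at about (380,183), partly hidden by the ram.

Create h.py:
```python
import cv2,numpy as np
from plant import r, snapshot, camera_params
from scipy.spatial.transform import Rotation as R
def ray(n,p):
    c=camera_params(n);M=R.from_rotvec(c["rvec"]).as_matrix()
    d=M.T@np.array([(p[0]-c["cx"])/c["fx"],(p[1]-c["cy"])/c["fy"],1]);return -M.T@c["tvec"],d/np.linalg.norm(d)
def plane(n,p,z):
    o,d=ray(n,p);return o+d*(z-o[2])/d[2]
def tri(a,b):
    (o,d),(q,e)=ray("top",a),ray("side",b)
    s,t=np.linalg.lstsq(np.c_[d,-e],q-o,rcond=None)[0];return (o+s*d+q+t*e)/2,np.linalg.norm(o+s*d-q-t*e)
def treads(n,im):
    h=cv2.cvtColor(im,cv2.COLOR_RGB2HSV);m=cv2.inRange(h,(15,130,110),(35,255,255))
    m=cv2.morphologyEx(m,cv2.MORPH_CLOSE,np.ones((7,7)))
    cs=cv2.findContours(m,cv2.RETR_EXTERNAL,cv2.CHAIN_APPROX_NONE)[0]
    return [cv2.minAreaRect(c) for c in cs if cv2.contourArea(c)>100]
```

Run:
```python
from h import *
np.set_printoptions(precision=4,suppress=True)
for n in("top","side"):
    im=cv2.imread(f"pics/{n}0.png")[:,:,::-1].copy()
    for t in treads(n,im):
        print(n,np.round(t[0],1),np.round(t[1],1),cv2.boxPoints(t).round(1).tolist())
        if n=="top": print(plane(n,t[0],.089),[plane(n,p,.089)[:2] for p in cv2.boxPoints(t)])
im=cv2.imread("pics/side0.png")[140:230,330:430]
cv2.imwrite("pics/c.png",cv2.resize(im,None,fx=6,fy=6,interpolation=cv2.INTER_CUBIC))
print(plane("top",(445,234),.18),plane("top",(430,225),.075))
```

```text
top [208.6 291.6] [30.6 36.5] [[190.5, 307.1000061035156], [196.5, 271.1000061035156], [226.60000610351562, 276.1000061035156], [220.60000610351562, 312.1000061035156]]
[0.4566 0.2372 0.089 ] [array([0.4314, 0.2671]), array([0.4909, 0.2573]), array([0.4818, 0.2071]), array([0.4224, 0.2171])]
top [513.1 205.1] [36.3 34.2] [[490.1000061035156, 195.39999389648438], [521.2999877929688, 181.5], [536.0999755859375, 214.6999969482422], [504.79998779296875, 228.60000610351562]]
[ 0.5941 -0.2728  0.089 ] [array([ 0.611 , -0.2349]), array([ 0.6338, -0.2881]), array([ 0.5773, -0.3107]), array([ 0.5546, -0.2576])]
side [264.4 312.9] [27.8 32. ] [[243.1999969482422, 312.0], [268.20001220703125, 292.0], [285.6000061035156, 313.70001220703125], [260.6000061035156, 333.70001220703125]]
side [379.3 181.8] [17.4 14.8] [[369.3999938964844, 187.5], [372.0, 172.89999389648438], [389.20001220703125, 176.0], [386.5, 190.60000610351562]]
side [527.6  24.7] [19.7 16.5] [[517.0, 32.0], [518.5, 15.600000381469727], [538.0999755859375, 17.399999618530273], [536.7000122070312, 33.79999923706055]]
side [468.5  29.3] [84.2 36.4] [[425.0, 43.900001525878906], [428.0, 7.699999809265137], [511.8999938964844, 14.699999809265137], [508.8999938964844, 50.900001525878906]]
[ 0.5379 -0.1402  0.18  ] [ 0.5641 -0.1352  0.075 ]
```

View pics/c.png

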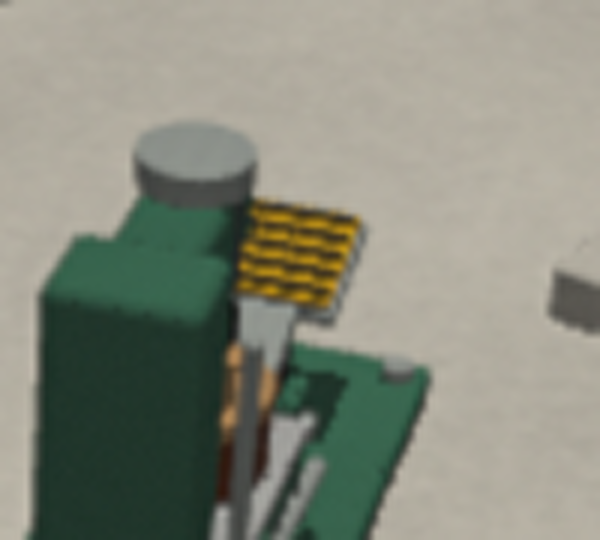

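The crop shows the work tread with its right edge fully visible: far corner near (390,176), near corner near (385,191). There is also brown and tan heel behind the column. I'll triangulate these corners as a height check.

Run:
```python
from h import *
np.set_printoptions(precision=4,suppress=True)
print(tri((536.1,214.7),(390,176)),tri((504.8,228.6),(385.3,191)),tri((521.3,181.5),(372,173.5)))
print("idle",tri((208.6,291.6),(264.4,312.9)))
s=r.get_state();T=R.from_quat(s["eef_rot"]);print(T.as_matrix())
# hinge direction along centre of hinge edge minus free edge
h=np.array([.5828,-.2463]);f=np.array([.6056,-.2994]);
c=np.array([.5941,-.2728,.089])
for z in(.2,.11,.055): print(z,T.inv().apply([c[0],c[1],z]-s["tool_pos"]))
```

```text
(array([ 0.5755, -0.3104,  0.0927]), np.float64(0.0032088677747910284)) (array([ 0.5541, -0.2619,  0.0785]), np.float64(0.004404000185675514)) (array([ 0.6277, -0.2935,  0.0872]), np.float64(0.01606182226023319))
idle (array([0.4554, 0.2364, 0.0868]), np.float64(0.003147287859569636))
[[ 0.9643  0.2647 -0.0006]
 [ 0.2647 -0.9643  0.0015]
 [-0.0001 -0.0016 -1.    ]]
0.2 [ 0.5008 -0.204   0.0383]
0.11 [ 0.5008 -0.2039  0.1283]
0.055 [ 0.5008 -0.2038  0.1833]
```

The manual's scale: shifts go in shares of 75 cm and turns go in shares of 180 degrees. Converting my numbers, 0.25 m is 0.3333, -0.102 m is -0.136, -0.8 rad is -0.2546.

>>> step_hand --pt "0 0.0267 -0.0107 0 0 0 -0.0191" --pt "0 0.06 -0.024 0 0 0 -0.0446" --pt "0 0.0933 -0.0373 0 0 0 -0.07" --pt "0 0.1333 -0.0533 0 0 0 -0.1019" --pt "0 0.1733 -0.0693 0 0 0 -0.1337" --pt "0 0.2133 -0.0853 0 0 0 -0.1655" --pt "0 0.2533 -0.1013 0 0 0 -0.1974" --pt "0 0.2867 -0.1147 0 0 0 -0.2228" --pt "0 0.3133 -0.128 0 0 0 -0.2419" --pt "0 0.3333 -0.136 0 0 0 -0.2546" --grip_n 5

```text
clock: 1.1
tool_pos: [0.382, -0.435, 0.2389]
eef_rot: [0.859, 0.512, 0.001, -0.0]
contact_force: [0.4, -0.8, 0.0]
opening: 0.113
finger_force: 0.0
```

Run:
```python
from h import *
s=r.get_state();T=R.from_quat(s["eef_rot"]);print(s["clock"],s["q"],s["contact_force"])
print(T.inv().apply([.5941,-.2728,.15]-s["tool_pos"]))
```

```text
1.1 [ 1.00884543  0.64681327 -0.40548676  1.70130505  0.31745024  0.85921826
 -0.02749503] [ 0.40588572 -0.80696401  0.00693297]
[0.24337591 0.10962182 0.08926319]
```

Scaled: 0.244 m is 0.3253, 0.165 m is 0.22, -0.8 rad is -0.2546.

>>> step_hand --pt "0 0.0267 0.012 0 0 0 -0.0191" --pt "0 0.06 0.0267 0 0 0 -0.0446" --pt "0 0.1 0.0453 0 0 0 -0.0764" --pt "0 0.14 0.0627 0 0 0 -0.1082" --pt "0 0.18 0.0813 0.0133 0 0 -0.1401" --pt "0 0.22 0.1 0.0267 0 0 -0.1719" --pt "0 0.26 0.1173 0.04 0 0 -0.2037" --pt "0 0.2933 0.1333 0.0533 0 0 -0.2292" --pt "0 0.316 0.1427 0.0667 0 0 -0.2483" --pt "0 0.3253 0.1467 0.0733 0 0 -0.2546"

```text
clock: 2.1
tool_pos: [0.5945, -0.2753, 0.1826]
eef_rot: [0.593, 0.805, 0.0, -0.001]
contact_force: [0.2, 0.2, 0.5]
opening: 0.006
finger_force: 0.0
```

Run:
```python
from h import *
s=r.get_state();T=R.from_quat(s["eef_rot"]);print(s["clock"],s["q"],s["contact_force"])
print(T.as_matrix(),T.inv().apply([.5941,-.2728,.089]-s["tool_pos"]))
for n in("top","side"):
    cv2.imwrite(f"pics/{n}1.png",snapshot(n)[:,:,::-1])
```

```text
2.1 [ 0.65247438  0.84215175 -0.56330415  1.50817465  0.51310865  0.94288348
  0.23579456] [0.16850675 0.21106394 0.52108919]
[[-2.96931058e-01  9.54898703e-01 -6.43343432e-04]
 [ 9.54897620e-01  2.96931698e-01  1.44967156e-03]
 [ 1.57531855e-03 -1.83874601e-04 -9.99998742e-01]] [0.00235569 0.00038896 0.09356566]
```

View pics/side1.png

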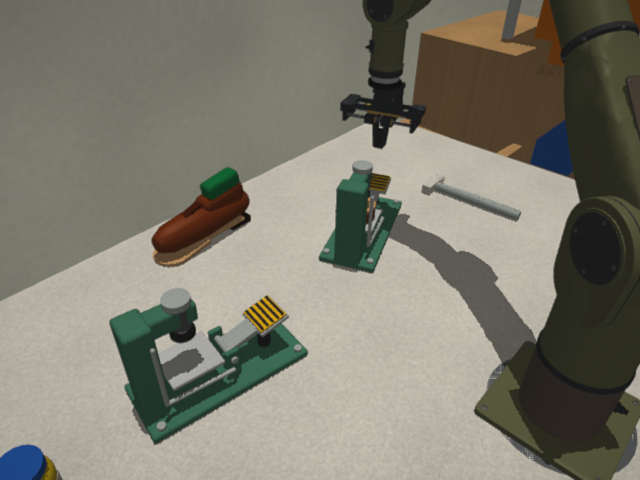

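View pics/top1.png

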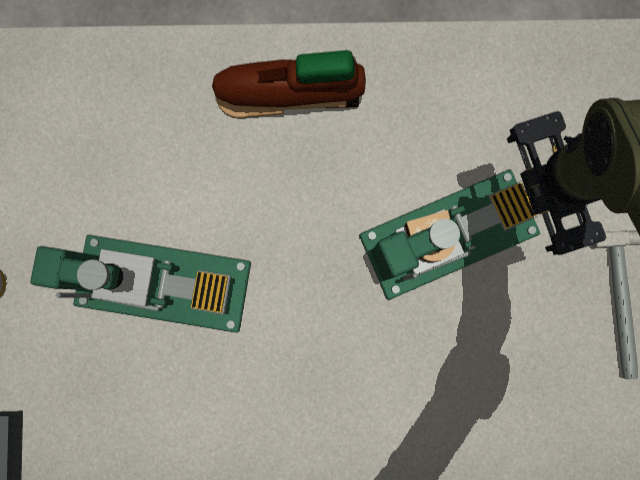

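The fingers are above the work tread, with the gripper body lying across the press and clear of the head. Next I'll lower it.

Scaled: 0.106 m is 0.1413, 0.102 m is 0.136.

>>> step_hand --pt "0 0.0027 0 0.0267 0 0 0" --pt "0 0.0027 0 0.06 0 0 0" --pt "0 0.0027 0 0.0867 0 0 0" --pt "0 0.0027 0 0.1067 0 0 0" --pt "0 0.0027 0 0.116 0 0 0" --pt "0 0.0027 0 0.1227 0 0 0" --pt "0 0.0027 0 0.1293 0 0 0" --pt "0 0.0027 0 0.136 0 0 0" --pt "0 0.0027 0 0.1413 0 0 0" --pt "0 0.0027 0 0.1413 0 0 0"

```text
clock: 3.2
tool_pos: [0.5939, -0.2791, 0.0797]
eef_rot: [0.596, 0.803, -0.001, 0.003]
contact_force: [-1.3, -4.6, 7.8]
opening: 0.006
finger_force: 3.7
```

Scaled: 0.018 m is 0.024, 0.015 m is 0.02.

>>> step_hand --pt "0 0 0 0.0053 0 0 0" --pt "0 0 0 0.0107 0 0 0" --pt "0 0 0 0.016 0 0 0" --pt "0 0 0 0.02 0 0 0" --pt "0 0 0 0.024 0 0 0" --pt "0 0 0 0.024 0 0 0"

```text
clock: 3.8
tool_pos: [0.5948, -0.281, 0.0636]
eef_rot: [0.596, 0.803, -0.002, 0.005]
contact_force: [-2.6, -6.2, 13.6]
opening: 0.007
finger_force: 6.8
```

Scaled: 0.005 m is 0.0067, 0.004 m is 0.0053.

>>> step_hand --pt "0 0 0 0.0027 0 0 0" --pt "0 0 0 0.0053 0 0 0" --pt "0 0 0 0.0067 0 0 0" --pt "0 0 0 0.0067 0 0 0"

```text
clock: 4.2
tool_pos: [0.5949, -0.2811, 0.063]
eef_rot: [0.596, 0.803, -0.002, 0.005]
contact_force: [-10.9, -4.4, 42.4]
opening: 0.004
finger_force: 21.4
```

Run:
```python
from h import *
im=snapshot("side");cv2.imwrite("pics/s2.png",cv2.resize(im[120:240,310:450,::-1],None,fx=5,fy=5))
```

```text
(no output)
```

View pics/s2.png

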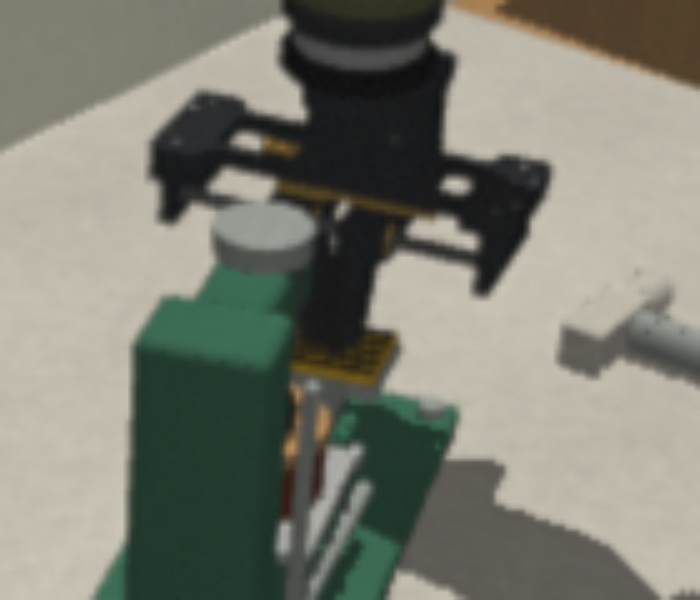

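The tread is level under the fingertips and the force rose steeply at z = 0.063, so the pedal is at its stop. I'll ease off slightly and hold.

Scaled: -0.003 m is -0.004.

>>> step_hand --pt "0 0 0 -0.004 0 0 0" --pt "0 0 0 -0.004 0 0 0" --pt "0 0 0 -0.004 0 0 0" --pt "0 0 0 -0.004 0 0 0" --pt "0 0 0 -0.004 0 0 0" --pt "0 0 0 -0.004 0 0 0" --pt "0 0 0 -0.004 0 0 0" --pt "0 0 0 -0.004 0 0 0" --pt "0 0 0 -0.004 0 0 0" --pt "0 0 0 -0.004 0 0 0"

```text
clock: 5.25
tool_pos: [0.5949, -0.281, 0.0634]
eef_rot: [0.596, 0.803, -0.002, 0.005]
contact_force: [-5.9, -5.4, 25.5]
opening: 0.004
finger_force: 12.8
```

>>> step_hand --pt "0 0 0 0 0 0 0" --pt "0 0 0 0 0 0 0" --pt "0 0 0 0 0 0 0" --pt "0 0 0 0 0 0 0" --pt "0 0 0 0 0 0 0"

```text
clock: 5.75
tool_pos: [0.5949, -0.2811, 0.0634]
eef_rot: [0.596, 0.803, -0.002, 0.005]
contact_force: [-5.6, -5.6, 25.9]
opening: 0.001
finger_force: 12.8
```

Held at the stop for over 1.5 s. Now I'll raise it gently, then clear.

Scaled: -0.1 m is -0.1333, -0.075 m is -0.1.

>>> step_hand --pt "0 0 0 -0.0053 0 0 0" --pt "0 0 0 -0.012 0 0 0" --pt "0 0 0 -0.0187 0 0 0" --pt "0 0 0 -0.0253 0 0 0" --pt "0 0 0 -0.032 0 0 0" --pt "0 0 0 -0.0387 0 0 0" --pt "0 0 0 -0.048 0 0 0" --pt "0 0 0 -0.0667 0 0 0" --pt "0 0 0 -0.1 0 0 0" --pt "0 0 0 -0.1333 0 0 0"

```text
clock: 6.75
tool_pos: [0.5932, -0.2752, 0.159]
eef_rot: [0.595, 0.804, 0.0, 0.0]
contact_force: [-0.2, -0.6, -0.1]
opening: 0.007
finger_force: 0.0
```

>>> step_hand --pt "0 0 0 -0.04 0 0 0" --pt "0 0 0 -0.0667 0 0 0" --pt "0 0 0 -0.08 0 0 0" --pt "0 0 0 -0.08 0 0 0" --pt "0 0 0 -0.08 0 0 0"

```text
clock: 7.25
tool_pos: [0.5924, -0.2755, 0.217]
eef_rot: [0.595, 0.804, -0.0, -0.0]
contact_force: [-0.4, -0.0, 0.6]
opening: 0.006
finger_force: 0.0
```

Run:
```python
from h import *
for n in("top","side"):
    im=snapshot(n);cv2.imwrite(f"pics/{n}3.png",im[:,:,::-1])
    print(n,[(np.round(t[0],1),np.round(t[1],1)) for t in treads(n,im)])
    old=cv2.imread(f"pics/{n}0.png")[:,:,::-1]
    a,b=(slice(195,290),slice(370,470)) if n=="top" else (slice(190,240),slice(355,400))
    print((np.abs(im[a,b].astype(int)-old[a,b]).max(2)>40).sum())
```

```text
top [(array([208.7, 291.6]), array([30.9, 36.5]))]
568
side [(array([264.4, 312.9]), array([27.2, 32.8])), (array([526.5,  26.5]), array([19.2, 21.6])), (array([482.2,  26.8]), array([110.5,  38.5]))]
463
```

View pics/top3.png

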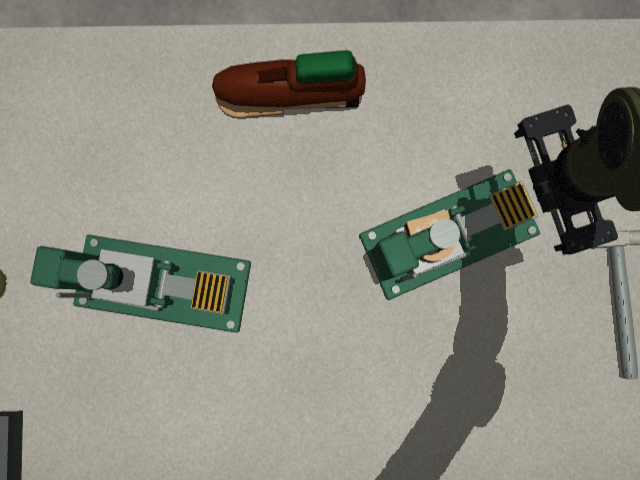

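The work tread is back at about (514,205), and the heel (about (430,222)) and the idle tread (208.7,291.6) are unchanged. The only differences are shadows, and the arm is clear.

```bash
python3 -c "from plant import r, snapshot, camera_params; print(r.finish_job())"
```

```text
the job is handed in; nothing more can be done
None
```

I pressed the loaded press's pedal to its stop, held it for over 1.5 s and let it up again. The final picture shows the heel and the empty press's pedal where they started. The job was handed in at about 7.4 s, and no verdict was returned.

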